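Bring the spray bottle to the front of the bottle carousel and hold it there

ROBOT

A 6-joint arm with a two-finger parallel gripper is mounted at the origin on the work surface. World frame = base frame: x ahead of the robot, y to its left, z up, the work surface at z = 0. Lengths are in m, angles in rad, forces in N, time in s.
With the tool pointing down it reaches from about 0.35 to 0.975 m from the base axis. Payload 4.9 kg.
Tool frame: the origin (TCP) lies between the finger pads; the fingertips stand 14 mm ahead of it and the grasp point (between the pads) lies 5 mm behind it (manip.finger_overhang is the distance from the TCP to the fingertips, in m); z points along the fingers, y is the line along which they close (so a half turn about z gives the same grasp; the last joint's range is limited). The gripper opens to 85 mm and grips with 20 to 120 N. Pads are 22 mm wide; open, the fingers measure 114 mm over their backs; the gripper's body (76 mm by 85 mm) begins 54 mm behind the grasp point. The pads swing forward as they close: fully open they stand 13 mm farther back than shut.
Start: joints at [-1.411, 0.053, 1.613, -0, 1.476, -0.119], TCP at [0.172, -0.601, 0.245] pointing down, gripper open.
Joint ranges: [-3.01, 3.01], [-1.01, 2.22], [0.06, 2.58], [-1.02, 4.17], [0.09, 2.62], [-3.14, 3.14]. Speed limits (rad/s): [2.57, 2.57, 3.14, 3.14, 3.14, 3.14].

INTERFACE

Orientations are given as a unit quaternion [w, x, y, z].
In Python, from plant import manip, grab_frame gives the robot as it stands.
- The arm moves only by the tool servo_tool, never from a script. Its argument "deltas" is a list that holds one entry, the list of rows, each a list of 5 numbers: the opening in per cent of the stroke, from 0 (shut) to 100 (fully open), then the shift along the world's x, y, z in m, then the turn about the world's z in degrees. A call has exactly 8 rows; each row shifts and turns the commanded pose from where the row before left it; what a row does not reach is not made up. A row lasts 1/10 s, in which the tool goes at most 50 mm and 8.59 degrees, less where a joint would pass 70% of its speed; a pose out of reach is approached as far as the arm can. A call is refused whole if a number of a shift passes 0.05 or a number of a turn 8.59, either way. A call with a gripper value outside its range is refused whole. The fingers move at their own pace and stop on an object; the grip force is fixed at half the most. Time passes only in rows, so rows that do not move let the fingers close, or fill a call up. It gives the time, the measured TCP pose, the force, the opening and the grip force at its end, in the units of the state.
- manip.state(): the state, without advancing time (a new reading comes with each control period).
- grab_frame(name): name is "scene" or "side" or "wrist"; returns a dict with "pixels" (480x640x3 uint8, red, green, blue), "z_map" (480x640 float32, m along the optical axis (not along the pixel's ray), 0 where there is no reading), "fx", "fy", "cx", "cy" (pixels), "rvec" (rotation vector, rad) and "tvec" (3), from world to camera coordinates, as OpenCV has them; the wrist camera has in their place "T_tool_cam" (4x4, takes a point from camera to tool coordinates, whose origin is the TCP and whose axes are the flange's). Camera axes: x right, y down, z forward; pixel columns grow to the right and rows downward; lengths in m; the calibration is good to about 2 mm. A picture is of the moment at which its call begins: read the wrist's pose just before it.
- manip.job_done(): hands the job in; it is judged then, once.
The state is a dict: "time": time; "joint_pos": joint angles; "joint_vel": joint speeds; "joint_efforts": joint torques, N m; "tool_pos": TCP position; "tool_rot": TCP orientation; "contact_force": force on the tool from outside, world axes, zero at the start; "ft_torque": the same for the moment, N m; "gripper_width": opening from 0.0 (shut) to 1.0 (fully open); "grasp_force": force on a finger pad.
Only numpy, scipy, OpenCV 4.12 (cv2) and the standard library are available. Lean on these libraries where they do the work, as an engineer would, in place of code of your own. Each camera call takes 0.05 s, during which the arm holds its last target. There are 200 camera calls.

TASK

Turn the bottle carousel, smoothly and without spinning it or upsetting any bottle, until the trigger-spray bottle stands squarely at the front, centred on the ticket holder of the fixed foot, and leave all the bottles in their wells and the other things on the bench where they are. Then keep a firm hold of the carousel itself so that it cannot turn while I take the bottle out: finish while still holding it.

Things in the scene. Friction and masses are not known exactly. Their poses are not given: they have to be found in the camera images.
- carousel: turning bright-metal rack: platter 264 mm across, 8 thick; six wire-ring wells (opening 70, wire 40 above the platter) 92 mm from the axis, 60 degrees apart; centre post with a carrying loop. Turns either way without end about its upright axis, friction 0.1 N m, stays where left. Origin: on the axis at the platter's underside, 26 above the bench; x along the loop's bar, wells at 30, 90.. degrees
- handle (a point): middle of the carrying loop's level grip bar, on the turning axis, 275 mm above the bench: a black rubber sleeve with flat sides, 16 mm thick, 18 tall and 62 long, lying along the carousel's x axis, 30 mm of open space under it, an 8 mm upright wire leg at each end, 36 mm from the middle. All the bottles end at least 40 mm below it, so it is free to take from above.
- foot: fixed black square foot plate of the carousel, 280 x 280 mm, 14 mm high, concentric with the carousel. Its front is the side with the ticket holder: a lip leaning back, 110 mm wide, 42 mm tall, reaching 30 mm beyond the edge, with a blank white card. Origin: centre of the underside, on the bench; z up; -x points to the front.
- front (a point): the front place of the carousel: fixed point on the foot's centre line towards the ticket holder, 92 mm from the turning axis, at the height of the platter's top (34 mm above the bench). A well that is brought squarely to the front has its centre here.
- spray_bottle: the trigger-spray bottle: clear body, white trigger head with nozzle reaching 44 mm to one side, 185 mm tall in all. Origin: centre of its underside; z up. Loose, round body 66 mm across, starts upright in one of the six wells of the carousel, turned any way. Its nozzle points along its own -x.
- pump_bottle: white bottle with a pump top, 169 mm tall, spout reaching 35 mm to one side. Origin: centre of its underside; z up. Loose, round body 66 mm across, starts upright in one of the six wells of the carousel, turned any way. 
- capped_bottle: white bottle with a 34 mm screw cap, 152 mm tall. Origin: centre of its underside; z up. Loose, round body 66 mm across, starts upright in one of the six wells of the carousel, turned any way. 
- squeeze_bottle: clear bottle with a pointed cone nozzle straight up, 188 mm tall. Origin: centre of its underside; z up. Loose, round body 66 mm across, starts upright in one of the six wells of the carousel, turned any way. 
- jar: short white jar with a full-width screw lid, 98 mm tall. Origin: centre of its underside; z up. Loose, round body 66 mm across, starts upright in one of the six wells of the carousel, turned any way. 
- wide_bottle: clear bottle with a wide 50 mm white screw cap, 142 mm tall. Origin: centre of its underside; z up. Loose, round body 66 mm across, starts upright in one of the six wells of the carousel, turned any way. 
- carton: small closed cardboard carton, 150 x 110 x 85 mm, loose on the bench to one side of the carousel. Origin: centre of its underside. Bystander.
- collar: white plastic filter collar, a ring 150 mm across outside, 132 mm inside, 18 mm high, lying flat on the bench at the other side. Origin: centre of its underside. Bystander.
- tape_dispenser: black desk tape dispenser, 170 x 62 mm, 92 mm tall, standing on the bench beside the carton. Origin: centre of its underside. Bystander.

How it is judged:
On the way:
1. the carousel is turned until the trigger-spray bottle stands at the front (horizontal distance between spray_bottle and front below 0.012 m and angular speed of carousel below 0.15 rad/s), for 0.2 s.
At the end, for the whole second after the job is handed in: Trigger-spray bottle within 12 mm of the front place (about 7 degrees); fingers hold the carousel itself with over 4 N; it does not turn (under 0.15 rad/s); all six bottles upright in their wells; carton, collar and tape dispenser within 30 mm of where they were (all of step 1 and contact force between the fingers and carousel above 4 N and not (z of spray_bottle in the frame of carousel above 0.025 m) and not (angle between spray_bottle's own z axis and vertical above 0.3 rad) and not (z of pump_bottle in the frame of carousel above 0.025 m) and not (angle between pump_bottle's own z axis and vertical above 0.3 rad) and not (z of jar in the frame of carousel above 0.025 m) and not (angle between jar's own z axis and vertical above 0.3 rad) and not (z of capped_bottle in the frame of carousel above 0.025 m) and not (angle between capped_bottle's own z axis and vertical above 0.3 rad) and not (z of squeeze_bottle in the frame of carousel above 0.025 m) and not (angle between squeeze_bottle's own z axis and vertical above 0.3 rad) and not (z of wide_bottle in the frame of carousel above 0.025 m) and not (angle between wide_bottle's own z axis and vertical above 0.3 rad) and distance of each of carton, collar, tape_dispenser from where it was at the start of the episode below 0.03 m); the arm keeps its last pose, push and grip.
It fails at once if the carousel is spun (faster than 5 rad/s) (angular speed of carousel above 5 rad/s).
It fails at once if a bottle is lifted out of its well or tipped (z of any of spray_bottle, pump_bottle, jar, capped_bottle, squeeze_bottle, wide_bottle in the frame of carousel above 0.025 m or angle between any of spray_bottle, pump_bottle, jar, capped_bottle, squeeze_bottle, wide_bottle's own z axis and vertical above 0.3 rad).
It fails at once if the carton, collar or tape dispenser is moved (distance of any of carton, collar, tape_dispenser from where it was at the start of the episode above 0.03 m).
It also fails if it takes over 64 s, if anything falls off the work surface, if the arm or the gripper's body presses on something with over 40 N, if the wrist force passes 120 N, or if a joint passes its speed limit or range.

## Working session

There is one attempt and no reset: what is moved stays moved. The work goes in short steps, Python scripts to look and compute and a tool call to move; the robot and the scene stay as the last step left them, time stands still between calls to the robot, and variables do not carry over. Pictures are saved under pics/ and viewed, at most 10 in all, crops included, and the job is handed in when it is done.

Besides the shell and the picture viewer there is one more tool, called after "Call:" by a JSON object that holds its "fn" and its "kwargs". servo_tool: Moves the arm, as the interface text tells. Its arguments: {"type":"object","properties":{"deltas":{"type":"array"}},"required":["deltas"]}

```bash
mkdir -p pics; cat > h.py <<'E'
import numpy as np, cv2, pickle
from plant import manip, grab_frame
def snap(n,tag):
    s=manip.state(); f=grab_frame(n); f['state']=s
    cv2.imwrite(f'pics/{tag}.png',f['pixels'][:,:,::-1]); pickle.dump(f,open(f'{tag}.pkl','wb')); return f
def pts(f):
    z=f['z_map']; v,u=np.mgrid[:480,:640]
    c=np.stack([(u-f['cx'])/f['fx']*z,(v-f['cy'])/f['fy']*z,z],-1)
    R=cv2.Rodrigues(np.array(f['rvec'],float))[0]
    w=(c-np.array(f['tvec']).ravel())@R; w[z==0]=np.nan; return w
def load(t): return pickle.load(open(t+'.pkl','rb'))
E
python3 - <<'E'
from h import *
print(manip.state())
for n in('scene','side'): snap(n,n+'0')
E
```

```text
{'time': 0.0, 'joint_pos': array([-1.41102854e+00,  5.33680904e-02,  1.61428369e+00, -8.70464555e-06,
        1.47598251e+00, -1.19024703e-01]), 'joint_vel': array([ 0.00040417,  0.00013586,  0.00084586,  0.00101766, -0.00119964,
       -0.00222359]), 'joint_efforts': array([ 1.64353711e-03, -3.93687880e+01, -3.70171845e+01, -3.40362806e-05,
        7.16882569e-03,  4.11030783e-06]), 'tool_pos': array([ 0.17188633, -0.60029015,  0.24406218]), 'tool_rot': array([-1.02051648e-03,  9.90299492e-01,  1.38945579e-01, -2.51256188e-05]), 'contact_force': array([ 0.06399658,  0.36718863, -0.02441019]), 'ft_torque': array([ 0.06454492,  0.02560141, -0.01787085]), 'grasp_force': 0.0, 'gripper_width': 1.0025479644328978}
```

View pics/scene0.png

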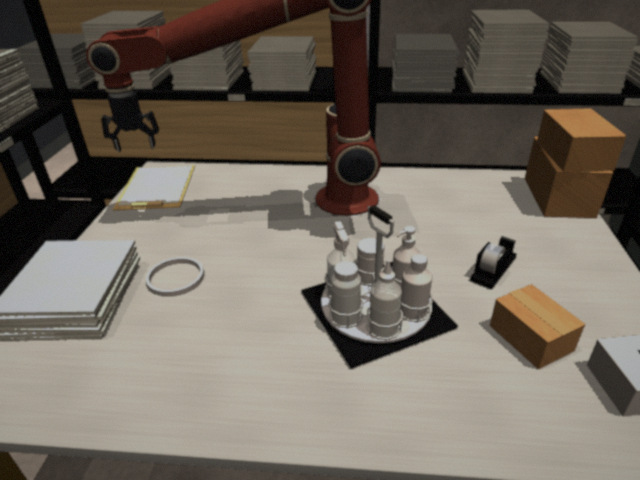

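View pics/side0.png

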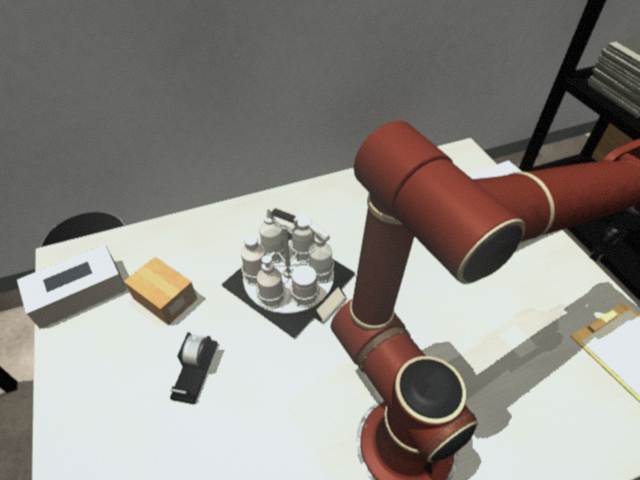

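The scene picture shows the foot around (380,305), the handle at (380,215) and a trigger head at about (341,232). The side picture shows the ticket card at (331,304) and the foot around (290,280). Next I'll enlarge both and measure the foot and handle.

```bash
python3 - <<'E'
from h import *
a=load('scene0');b=load('side0')
A=cv2.resize(a['pixels'][195:365,295:465],(400,400),interpolation=2);B=cv2.resize(b['pixels'][195:345,215:365],(400,400),interpolation=2)
cv2.imwrite('pics/c0.png',np.hstack([A,B])[:,:,::-1])
for t,f,(r0,r1,c0,c1) in(('scene',a,(195,365,295,465)),('side',b,(195,345,215,365))):
    w=pts(f)[r0:r1,c0:c1].reshape(-1,3); p=f['pixels'][r0:r1,c0:c1].reshape(-1,3).max(1)
    m=(p<60)&(w[:,2]<.022)&(w[:,2]>.006)
    q=w[m]; 
    hr=cv2.minAreaRect(q[:,:2].astype(np.float32)); print(t,'foot',m.sum(),hr)
    h=w[(w[:,2]>.255)&(w[:,2]<.30)]; 
    r=cv2.minAreaRect(h[:,:2].astype(np.float32)); print('handle',len(h),np.median(h,0),r)
    # card/bottle tops
w=pts(b)
for uv in((331,304),(320,240),(268,262),(304,222),(268,215),(252,243),(304,270),(283,215)): print(uv,w[uv[1],uv[0]])
w=pts(a); print('scene')
for uv in((341,228),(341,240),(408,233),(368,244),(346,268),(387,270),(419,260),(380,215)): print(uv,w[uv[1],uv[0]])
E
```

```text
scene foot 2932 ((0.36252883076667786, 0.002334028482437134), (0.6996856331825256, 0.28320610523223877), 28.22203254699707)
handle 304 [0.5510985  0.10257834 0.27838416] ((0.5442584156990051, 0.10127182304859161), (0.08024317771196365, 0.01793834939599037), 41.27338790893555)
side foot 638 ((0.4892085790634155, 0.15897022187709808), (0.2949061691761017, 0.41277796030044556), 33.70865249633789)
handle 1011 [0.1975224  0.08122802 0.28063173] ((0.3520936369895935, 0.0855075865983963), (0.4401949346065521, 0.05016079917550087), 4.545064449310303)
(331, 304) [0.40249656 0.02163073 0.02493316]
(320, 240) [0.49693413 0.01783093 0.19254848]
(268, 262) [0.46892859 0.16844507 0.20065995]
(304, 222) [0.58847269 0.02979592 0.17630886]
(268, 215) [0.62762079 0.11979818 0.19990748]
(252, 243) [0.55690141 0.18656256 0.18652471]
(304, 270) [0.46266577 0.07671543 0.13253351]
(283, 215) [0.53311785 0.10264075 0.28310764]
scene
(341, 228) [0.51212349 0.01568962 0.21811548]
(341, 240) [0.54847211 0.01805633 0.21049033]
(408, 233) [0.49335882 0.16730376 0.19802635]
(368, 244) [0.44921671 0.07735455 0.13257534]
(346, 268) [0.60518689 0.03238337 0.17741836]
(387, 270) [0.63672509 0.11801981 0.20098876]
(419, 260) [0.58104027 0.18738117 0.18792945]
(380, 215) [0.55338282 0.10034923 0.28083302]
```

View pics/c0.png

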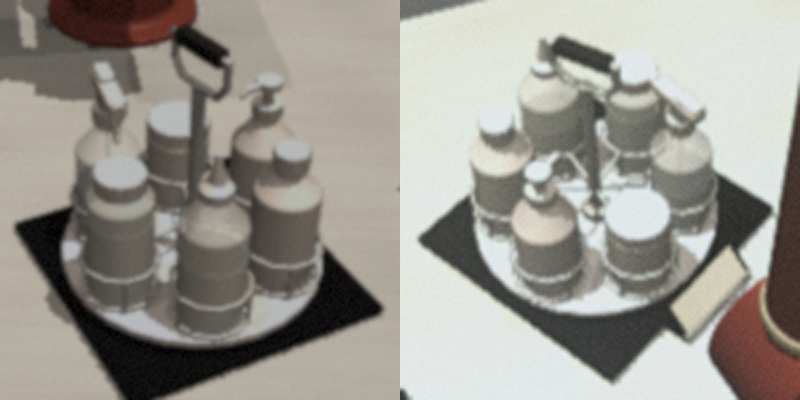

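The enlarged crop shows the spray head at crop-left (108,90), on the robot's right side of the rack. The card is at crop-right (710,290), facing the robot's right front. Next I'll fit the foot and the bar more precisely.

```bash
python3 - <<'E'
from h import *
from scipy.optimize import minimize
Q=[];H=[]
for t in('scene0','side0'):
    f=load(t); w=pts(f); p=f['pixels'].max(2)
    d=np.hypot(w[...,0]-.545,w[...,1]-.101)
    m=((p<70)&(w[...,2]>.004)&(w[...,2]<.024)&(d<.215)).astype(np.uint8)
    m=cv2.morphologyEx(m,cv2.MORPH_OPEN,np.ones((2,2)))
    q=w[m>0][:,:2]
    print(t,len(q),cv2.minAreaRect(q.astype(np.float32)));Q.append(q)
    h=w[(d<.06)&(w[...,2]>.262)&(w[...,2]<.30)]
    print(' bar',len(h),cv2.minAreaRect(h[:,:2].astype(np.float32)),np.percentile(h[:,2],95))
    dd=h[:,:2]-h[:,:2].mean(0);v=np.linalg.svd(dd,full_matrices=0)[2][0];print(np.degrees(np.arctan2(v[1],v[0])))
    s=(w[...,2]>.19)&(d>.06)&(d<.14)&(w[...,1]<.06)&(w[...,2]<.24)
    print(' sprayhead',s.sum(),w[s].min(0),w[s].max(0),w[s].mean(0))
b=load('side0');w=pts(b);m=np.zeros((480,640),bool);m[285:325,312:350]=1
m&=(b['pixels'].min(2)>110)&(w[...,2]>.012)&(w[...,2]<.05)&(np.hypot(w[...,0]-.545,w[...,1]-.101)>.135)
c=w[m];print('card',len(c),c.mean(0),c.min(0),c.max(0),cv2.minAreaRect(c[:,:2].astype(np.float32)))
E
```

```text
scene0 2725 ((0.5454230308532715, 0.10292889177799225), (0.27483904361724854, 0.27797743678092957), 29.834184646606445)
 bar 279 ((0.5442584156990051, 0.10127182304859161), (0.08024317771196365, 0.01793834939599037), 41.27338790893555) 0.2850530423007752
42.10243759114145
 sprayhead 236 [ 0.48478192 -0.00231473  0.19059513] [0.55861616 0.03578515 0.22212943] [0.52570106 0.01646504 0.21197577]
side0 1459 ((0.5343267917633057, 0.09819555282592773), (0.2747422456741333, 0.2759847044944763), 30.597766876220703)
 bar 219 ((0.5384963750839233, 0.10059269517660141), (0.07990308105945587, 0.01895422488451004), 43.114505767822266) 0.2845709809124104
-138.16148731785114
 sprayhead 222 [ 0.47823466 -0.00286953  0.1902798 ] [0.55239125 0.033272   0.22096655] [0.50962582 0.01696914 0.21041966]
card 427 [0.40505734 0.02307    0.02567579] [ 0.36581732 -0.03077121  0.01205278] [0.45467081 0.07530697 0.0436094 ] ((0.4126008152961731, 0.024762682616710663), (0.049193888902664185, 0.10977490246295929), 29.6013240814209)
```

Call:
{"fn": "servo_tool", "kwargs": {"deltas": [[[100, 0, 0, 0.045, 0], [100, 0, 0, 0.045, 0], [100, 0.022, 0.0415, 0.01, 3], [100, 0.022, 0.0415, 0, 3], [100, 0.022, 0.0415, 0, 3], [100, 0.022, 0.0415, 0, 3], [100, 0.022, 0.0415, 0, 3], [100, 0.022, 0.0415, 0, 3]]]}}

```text
time: 0.9
tool_pos: [0.3044, -0.3499, 0.3447]
tool_rot: [-0.0, 0.956, 0.293, 0.0]
contact_force: [0.3, -0.2, 0.4]
gripper_width: 0.996
grasp_force: 0.0
```

Call:
{"fn": "servo_tool", "kwargs": {"deltas": [[[100, 0.022, 0.0415, 0, 3], [100, 0.022, 0.0415, 0, 3], [100, 0.022, 0.0415, 0, 2], [100, 0.022, 0.0415, 0, 0], [100, 0.022, 0.0415, 0, 0], [100, 0.022, 0.0415, 0, 0], [100, 0.022, 0.0415, 0, 0], [100, 0.022, 0.0415, 0, 0]]]}}

```text
time: 1.7
tool_pos: [0.4803, -0.0178, 0.345]
tool_rot: [0.0, 0.934, 0.358, -0.0]
contact_force: [1.6, -0.7, 0.4]
gripper_width: 1.004
grasp_force: 0.0
```

Call:
{"fn": "servo_tool", "kwargs": {"deltas": [[[100, 0.02, 0.039, 0, 0], [100, 0.02, 0.039, 0, 0], [100, 0.014, 0.028, 0, 0], [100, 0.007, 0.012, 0, 0], [100, 0, 0, 0, 0], [100, 0, 0, 0, 0], [100, 0, 0, 0, 0], [100, 0, 0, 0, 0]]]}}

```text
time: 2.5
tool_pos: [0.5407, 0.097, 0.3455]
tool_rot: [0.0, 0.934, 0.357, 0.0]
contact_force: [0.1, -0.2, -0.4]
gripper_width: 0.998
grasp_force: 0.0
```

```bash
python3 - <<'E'
from h import *
from scipy.spatial.transform import Rotation as R
f=snap('wrist','w1');s=f['state'];q=s['tool_rot'];T=np.array(f['T_tool_cam'])
print(s['tool_pos'],q)
z=f['z_map'];v,u=np.mgrid[:480,:640];c=np.stack([(u-f['cx'])/f['fx']*z,(v-f['cy'])/f['fy']*z,z],-1)
w=(c@T[:3,:3].T+T[:3,3])@R.from_quat([q[1],q[2],q[3],q[0]]).as_matrix().T+s['tool_pos']
m=(z>0)&(w[...,2]>.262)&(w[...,2]<.295)&(np.hypot(w[...,0]-.542,w[...,1]-.1015)<.06)
print('bar',m.sum(),cv2.minAreaRect(w[m][:,:2].astype(np.float32)),w[m].mean(0))
E
```

```text
[0.54074991 0.09695917 0.34553345] [1.68637686e-04 9.33987229e-01 3.57306324e-01 1.35497799e-04]
bar 3686 ((0.5429288744926453, 0.10115411877632141), (0.07895868271589279, 0.015782566741108894), 41.14812088012695) [0.54543639 0.1034599  0.28298389]
```

View pics/w1.png

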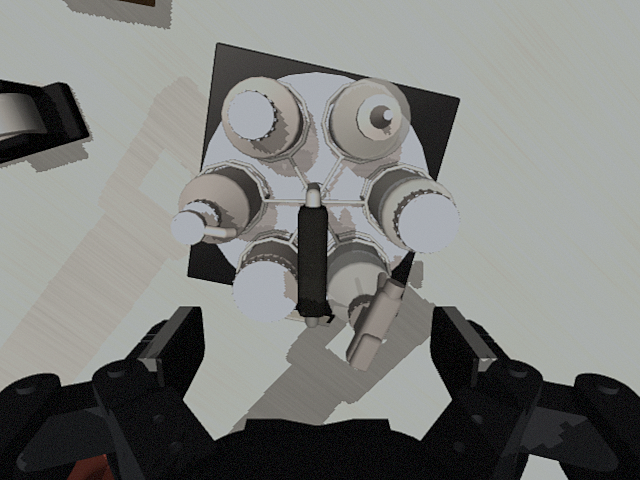

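The wrist view shows the bar vertical at (314,260), centred between the fingers with the spray head to its right at (375,320). I'll shift about 4 mm, descend and close.

Call:
{"fn": "servo_tool", "kwargs": {"deltas": [[[100, 0.002, 0.004, -0.015, -0.6], [100, 0, 0, -0.02, 0], [100, 0, 0, -0.02, 0], [100, 0, 0, -0.015, 0], [100, 0, 0, -0.005, 0], [100, 0, 0, 0, 0], [60, 0, 0, 0, 0], [40, 0, 0, 0, 0]]]}}

```text
time: 3.35
tool_pos: [0.5436, 0.1022, 0.2717]
tool_rot: [0.0, 0.936, 0.353, 0.001]
contact_force: [0.1, 0.9, 0.1]
gripper_width: 0.692
grasp_force: 0.0
```

Call:
{"fn": "servo_tool", "kwargs": {"deltas": [[[0, 0, 0, 0, 0], [0, 0, 0, 0, 0], [0, 0, 0, 0, 0], [0, 0, 0, 0, 0], [0, 0, 0, 0, 0], [0, 0, 0, 0, 0], [0, 0, 0, 0, 0], [0, 0, 0, 0, 0]]]}}

```text
time: 4.15
tool_pos: [0.5429, 0.1025, 0.2709]
tool_rot: [-0.0, 0.935, 0.353, 0.0]
contact_force: [-3.6, 2.6, 5.0]
gripper_width: 0.172
grasp_force: 62.1
```

The bar is held at 62 N, so I'll turn by -41 degrees at a gentle pace.

Call:
{"fn": "servo_tool", "kwargs": {"deltas": [[[0, 0, 0, 0, -1], [0, 0, 0, 0, -2], [0, 0, 0, 0, -3], [0, 0, 0, 0, -3], [0, 0, 0, 0, -3], [0, 0, 0, 0, -3], [0, 0, 0, 0, -3], [0, 0, 0, 0, -3]]]}}

```text
time: 4.95
tool_pos: [0.5433, 0.1019, 0.2709]
tool_rot: [0.0, 0.984, 0.176, 0.0]
contact_force: [-3.6, -0.8, 5.6]
gripper_width: 0.176
grasp_force: 62.2
```

Call:
{"fn": "servo_tool", "kwargs": {"deltas": [[[0, 0, 0, 0, -3], [0, 0, 0, 0, -3], [0, 0, 0, 0, -3], [0, 0, 0, 0, -3], [0, 0, 0, 0, -3], [0, 0, 0, 0, -2], [0, 0, 0, 0, -2], [0, 0, 0, 0, -1.2]]]}}

```text
time: 5.75
tool_pos: [0.5434, 0.1012, 0.2709]
tool_rot: [0.001, 1.0, 0.001, 0.001]
contact_force: [-1.7, -3.0, 5.5]
gripper_width: 0.175
grasp_force: 62.2
```

Call:
{"fn": "servo_tool", "kwargs": {"deltas": [[[0, 0, 0, 0, 0], [0, 0, 0, 0, 0], [0, 0, 0, 0, 0], [0, 0, 0, 0, 0], [0, 0, 0, 0, 0], [0, 0, 0, 0, 0], [0, 0, 0, 0, 0], [0, 0, 0, 0, 0]]]}}

```text
time: 6.55
tool_pos: [0.5434, 0.1012, 0.2709]
tool_rot: [0.001, 1.0, 0.001, 0.001]
contact_force: [-2.0, -2.6, 5.7]
gripper_width: 0.175
grasp_force: 62.2
```

```bash
python3 - <<'E'
from h import *
a=snap('scene','scene1');b=snap('side','side1')
A=cv2.resize(a['pixels'][175:365,285:475],(400,400),interpolation=2);B=cv2.resize(b['pixels'][195:345,215:365],(400,400),interpolation=2)
cv2.imwrite('pics/c1.png',np.hstack([A,B])[:,:,::-1])
print(a['state']['tool_rot'],a['state']['contact_force'],a['state']['grasp_force'])
E
```

```text
[9.58147436e-04 9.99998685e-01 1.16394713e-03 5.97832393e-04] [-2.04190987 -2.57813588  5.66570833] 62.24336385726929
```

View pics/c1.png

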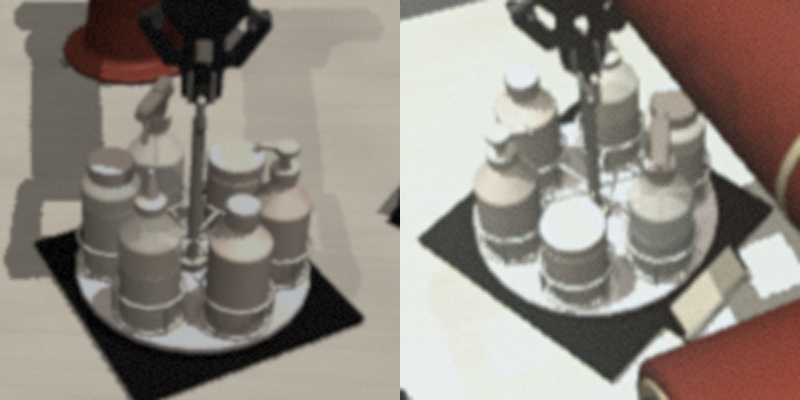

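The spray bottle, at crop-right (660,200), now stands beside the card at (708,290). I'll check its position by fitting circles to the bottle bodies.

```bash
python3 - <<'E'
from h import *
from scipy.optimize import least_squares
for t in('scene1','side1'):
    w=pts(load(t)).reshape(-1,3); w=w[(w[:,2]>.05)&(w[:,2]<.115)]
    for k in range(6):
        a=np.radians(210+60*k);g=np.array([.543+.092*np.cos(a),.101+.092*np.sin(a)])
        q=w[np.hypot(*(w[:,:2]-g).T)<.045][:,:2]
        if len(q)<100: continue
        r=least_squares(lambda c:np.hypot(*(q-c).T)-.033,g,loss='soft_l1',f_scale=.002)
        d=r.x-[.543,.101];print(t,210+60*k,len(q),r.x.round(4),(r.x-g).round(4),np.degrees(np.arctan2(d[1],d[0])).round(1))
E
```

```text
scene1 210 202 [0.4625 0.0564] [-0.0008  0.0014] -151.0
scene1 270 391 [0.5419 0.009 ] [-0.0011  0.    ] -90.7
scene1 330 711 [0.6217 0.0554] [-0.001   0.0004] -30.1
scene1 390 717 [0.622  0.1474] [-0.0006  0.0004] 30.4
scene1 450 376 [0.5424 0.1941] [-0.0006  0.0011] 90.4
scene1 510 313 [0.4622 0.1474] [-0.0011  0.0004] 150.2
side1 210 372 [0.46  0.054] [-0.0034 -0.001 ] -150.5
side1 270 143 [0.5395 0.008 ] [-0.0035 -0.001 ] -92.1
side1 330 259 [0.6194 0.0544] [-0.0032 -0.0006] -31.4
side1 390 213 [0.6196 0.1444] [-0.0031 -0.0026] 29.6
side1 450 356 [0.5396 0.1919] [-0.0034 -0.0011] 92.2
side1 510 383 [0.4601 0.1459] [-0.0032 -0.0011] 151.6
```

The spray bottle is within about 2 mm of the front place, and the grip is firm.

```bash
python3 -c "
from plant import manip
print(manip.job_done())"
```

```text
the job is handed in; nothing more can be done
None
```

The job is handed in: the trigger-spray bottle measures about 2–4 mm from the front place, all six bottles stand in their wells, and the gripper is still holding the carousel's bar with about 62 N (the judge gave no verdict).

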